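# Slide the press bed home and give the hand wheel one turn

## Task

Emboss the red cover board: push the sliding bed of the green press fully home, then push the hand wheel round by its upright orange handle, clockwise seen from above, through exactly one turn, so that the handle ends where it began and the die has come down onto the board. Push gently with the fingertips or the outside of the fingers: grip and pick up nothing, do not turn the wheel backwards or carry it on past the one turn, and leave the loose things on the bench alone. Finish with the bed still home and the hand clear.

Things in the scene. Friction and masses are not known exactly. Their poses are not given: they have to be found in the camera images.
- press: green bench embossing press, fixed; origin on the bench surface under the wheel's axis, z up. Base 250 mm (its x) by 260 mm (its y), columns 26 mm thick at x = -105 and +105 mm, crosshead 262 x 64 mm from 150 to 196 mm up. The bed slides out towards the press's -y and is pushed home towards +y
- bed (a joint): how far the sliding bed stands out (m): 0 = fully home against its stop, up to 0.10 out; stiff slide, about 3 N to move, stays where it is left
- bed_bar (a point): centre of the straight black bow-handle bar on the front of the bed; the bar is 14 mm thick and 84 mm long along the press's x, its centre line 50 mm above the bench, with open space below it; it moves with the bed and is 178 mm from the wheel's axis (towards the press's -y) when home. The point's axes are the press's. Push its outer side (facing -y)
- wheel (a joint): angle of the hand wheel (rad), 0 at the start whatever way the handle stands, growing clockwise seen from above; one turn = 6.283. It turns level about the upright axis, needs about 4 N at the handle, stays where it is left without coasting; each turn lowers the platen and its die by 10 mm, while the wheel keeps its height. No stop near one turn
- wheel_handle (a point): middle of the upright orange handle on the wheel's rim (moves with the wheel): round, 26 mm thick, 58 mm tall from 242 to 300 mm above the bench, this point 271 mm above it; 88 mm from the wheel's axis
- wheel_axis (a point): point on the wheel's upright axis, 271 mm above the bench (level with wheel_handle). Wheel: dark, 194 mm outside diameter, rim top 237 mm, hub top 242 mm and the end of the screw in the middle (26 mm thick) 258 mm above the bench
- seal: loose bystander: brass hand seal stamp standing upright, foot 52 mm across, 74 mm tall; origin at the centre of its underside
- mallet: loose bystander: mallet lying down: white head 52 mm thick and 85 mm long, wooden handle along its +y out to 230 mm; origin under the centre of the head
- awl: loose bystander: awl lying along its x, wooden handle 92 mm long and 32 mm thick, steel point; origin on the bench under the ferrule
- rule: loose bystander: steel rule 300 x 30 x 4 mm lying flat along its x; origin at the centre of its underside
- glue: loose bystander: yellow jar with black lid, 64 mm across, 85 mm tall; origin at the centre of its underside
- rivets: loose bystander: open steel tray 100 x 75 x 30 mm; origin at the centre of its underside
- die: loose bystander: spare brass and wood embossing die, 60 x 45 x 26 mm, lying flat; origin at the centre of its underside

How it is judged:
By the outcome, as a careful person would: the job done as asked, in the order asked, and still so for the second after the job is handed in, with the robot touching nothing.
It also fails if it takes over 70 s, if anything falls off the work surface, if the arm or the gripper's body presses on something with over 40 N, if the wrist force passes 120 N, or if a joint passes its speed limit or range.

## Robot

A 6-joint arm with a two-finger parallel gripper is mounted at the origin on the work surface. World frame = base frame: x ahead of the robot, y to its left, z up, the work surface at z = 0. Lengths are in m, angles in rad, forces in N, time in s.
With the tool pointing down it reaches from about 0.375 to 0.925 m from the base axis. Payload 5.7 kg.
Tool frame: the origin (TCP) lies midway between the tips of the shut fingers; the grasp point (between the pads) lies 19 mm behind it; z points along the fingers, y is the line along which they close (so a half turn about z gives the same grasp; the last joint's range is limited). The gripper opens to 88 mm and grips with 3 to 60 N. Pads are 20 mm wide; open, the fingers measure 115 mm over their backs; the gripper's body (75 mm by 178 mm) begins 61 mm behind the grasp point.
Start: joints at [-1.276, 0.359, 1.51, -0, 1.272, -0.115], TCP at [0.239, -0.55, 0.188] pointing down, gripper open.
Joint ranges: [-2.97, 2.97], [-1.01, 2.36], [0.21, 2.38], [-0.96, 4.11], [0.2, 2.71], [-2.98, 2.98]. Speed limits (rad/s): [2.39, 2.39, 3.14, 3.14, 3.14, 3.14].

## Interface

Orientations are given as a unit quaternion [x, y, z, w].
In Python, from bench import move_ptp, servo_line, goto_joints, move_gripper, sleep, inverse_kinematics, capture, PlanningError, close_job, spot_in, silhouettes, current_clock, current_joint_pos, current_qvel, current_joint_torque, current_position, current_orientation, current_force, current_torque, current_finger_gap, current_grip_force gives the robot as it stands. Calls block until the motion is done:
- move_ptp(position, orientation): joint-space move of the TCP to a pose.
- servo_line(position, orientation=None, rate=0.15, contact_N=None): straight line of the TCP; orientation=None keeps the orientation; rate is the mean speed in m/s. With contact_N (N) it stops when the force on the tool has changed by that much, and returns True; else False.
- goto_joints(angles): joint-space move.
- move_gripper(opening): finger opening in m; the grip force is fixed at half the most; returns when the fingers have stopped.
- sleep(seconds).
- inverse_kinematics(position, orientation): joint angles nearest the present ones, or None.
- capture(name): name is "side" or "top"; returns a dict with "image" (480x640x3 uint8, blue, green, red), "range_z" (480x640 float32, m along the optical axis (not along the pixel's ray), 0 where there is no reading), "intrinsics" (3x3 intrinsics, pixels), "R" (3x3) and "t" (3): a world point X has camera coordinates R X + t. Camera axes: x right, y down, z forward; pixel columns grow to the right and rows downward; lengths in m; the calibration is good to about 2 mm. A picture is of the moment at which its call begins.
A pose or a line that the arm cannot do raises PlanningError and nothing moves.
- close_job(): hands the job in; it is judged then, once.
Trained networks look in the newest picture that a camera, given by its name, has taken for a name from the list of things; names that differ only in an ending like _2 or _b are one class to them, and where a whole thing is asked for, a point or a joint stands for the part that bears it (a point fixed in the world has none). Each returns a list of dicts, best first, with "conf" (0 to 1); they miss things now and then, are a little off and sometimes report something else, mostly with a low value. They report only what shows in the picture. A call takes as long as a camera call.
- spot_in(camera, query): "xy" ([column, row] in pixels, amid what is visible of it).
- silhouettes(camera, query): "region" (480x640 bool, what is visible of it) and "xy" ([column, row] in pixels, amid what is visible of it).
Readings, each from a call of its own:
- current_clock(): time.
- current_joint_pos(): joint angles.
- current_qvel(): joint speeds.
- current_joint_torque(): joint torques, N m.
- current_position(): TCP position.
- current_orientation(): TCP orientation.
- current_force(): force on the tool from outside, world axes, zero at the start.
- current_torque(): the same for the moment, N m.
- current_finger_gap(): finger opening in m.
- current_grip_force(): force on a finger pad.
Only numpy, scipy, OpenCV 4.12 (cv2) and the standard library are available. Lean on these libraries where they do the work, as an engineer would, in place of code of your own. Each camera call takes 0.05 s, during which the arm holds its last target. There are 200 camera calls.

## Working session

There is one attempt and no reset: what is moved stays moved. The work goes in short steps, each a Python script; the robot and the scene stay as the last script left them, time stands still between calls to the robot, and variables do not carry over. Pictures are saved under pics/ and viewed, at most 10 in all, crops included, and the job is handed in when it is done.

```bash
mkdir -p pics
cat > h.py <<'E'
from bench import *
import numpy as np, cv2
def px2w(c,u,v,z=None):
    K,R,t=c["intrinsics"],np.array(c["R"]),np.array(c["t"])
    d=z if z is not None else c["range_z"][int(v),int(u)]
    return R.T@(np.linalg.inv(K)@np.array([u,v,1])*d-t)
def cloud(c):
    K,R,t=c["intrinsics"],np.array(c["R"]),np.array(c["t"])
    v,u=np.mgrid[:480,:640]; d=c["range_z"]
    P=np.stack([(u-K[0][2])/K[0][0]*d,(v-K[1][2])/K[1][1]*d,d],-1)
    return (P-t)@R
E
python3 - <<'E'
from h import *
for n in("top","side"):
    c=capture(n);cv2.imwrite(f"pics/{n}0.png",c["image"]);C=cloud(c)
    print(n,"cam",(-np.array(c["R"]).T@c["t"]).round(3))
    for q in("press","bed_bar","bed","wheel_handle","wheel","seal","mallet","awl","rule","glue","rivets","die"):
        for s in silhouettes(n,q)[:1]:
            r=s["region"]&(c["range_z"]>0);P=C[r]
            print(q,round(s["conf"],2),np.round(s["xy"]),r.sum(),np.median(P,0).round(3),np.percentile(P,2,0).round(3),np.percentile(P,98,0).round(3))
E
```

```text
top cam [ 0.405 -0.013  1.49 ]
press 0.8 [295. 217.] 9046 [0.537 0.027 0.047] [ 0.425 -0.174  0.025] [0.665 0.194 0.218]
bed_bar 0.73 [337. 215.] 3035 [ 0.546 -0.088  0.047] [ 0.487 -0.181  0.033] [0.608 0.006 0.063]
bed 0.96 [339. 215.] 2997 [ 0.548 -0.088  0.047] [ 0.488 -0.181  0.037] [0.609 0.008 0.063]
wheel_handle 0.92 [266. 203.] 2744 [0.553 0.08  0.236] [ 0.456 -0.017  0.203] [0.636 0.161 0.299]
wheel 0.65 [266. 204.] 2838 [0.552 0.08  0.236] [ 0.455 -0.017  0.221] [0.636 0.163 0.299]
seal 0.58 [425. 193.] 314 [ 0.59  -0.321  0.021] [ 0.571 -0.343  0.003] [ 0.617 -0.304  0.078]
mallet 0.79 [126. 312.] 1369 [0.315 0.457 0.036] [0.288 0.406 0.019] [0.365 0.652 0.056]
awl 0.77 [442. 283.] 333 [ 0.358 -0.358  0.027] [ 0.32  -0.372  0.016] [ 0.404 -0.347  0.035]
rule 0.88 [479. 200.] 1266 [ 0.577 -0.467  0.004] [ 0.437 -0.49  -0.002] [ 0.723 -0.445  0.011]
glue 0.63 [146. 246.] 656 [0.477 0.394 0.083] [0.449 0.373 0.005] [0.508 0.428 0.09 ]
rivets 0.7 [158. 194.] 1198 [0.609 0.387 0.006] [ 0.556  0.338 -0.002] [0.659 0.43  0.034]
die 0.78 [190. 285.] 387 [0.37  0.302 0.024] [0.344
[... 368 characters left out ...]
227.] 2399 [0.551 0.089 0.236] [ 0.452 -0.125  0.046] [0.749 0.165 0.296]
wheel 0.64 [279. 228.] 2427 [0.55  0.09  0.236] [ 0.452 -0.117  0.038] [0.807 0.165 0.297]
seal 0.69 [380. 213.] 287 [ 0.586 -0.32   0.031] [ 0.57  -0.342  0.006] [ 0.609 -0.304  0.077]
awl 0.61 [189. 367.] 1146 [0.46  0.412 0.064] [0.445 0.38  0.007] [0.5   0.436 0.09 ]
rule 0.64 [383. 192.] 193 [ 0.68  -0.458  0.006] [ 0.636 -0.481 -0.001] [ 0.725 -0.44   0.012]
glue 0.8 [192. 368.] 1113 [0.459 0.412 0.063] [0.445 0.38  0.007] [0.497 0.436 0.09 ]
rivets 0.98 [168. 336.] 1356 [0.614 0.383 0.015] [0.555 0.336 0.001] [0.663 0.432 0.034]
die 0.69 [257. 381.] 558 [0.361 0.311 0.024] [0.34  0.286 0.002] [0.394 0.328 0.031]
```

View pics/top0.png

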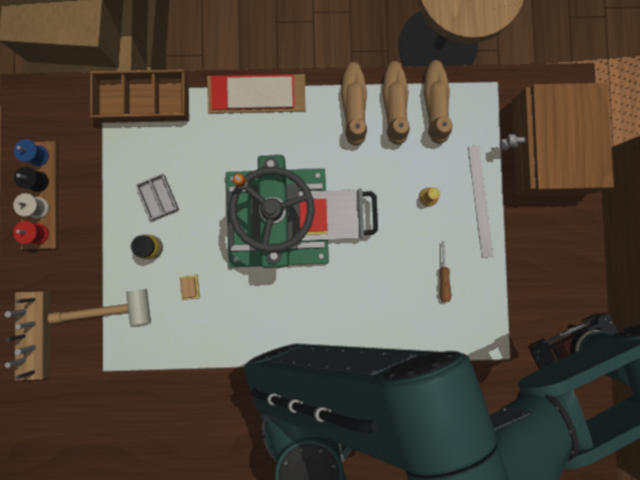

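View pics/side0.png

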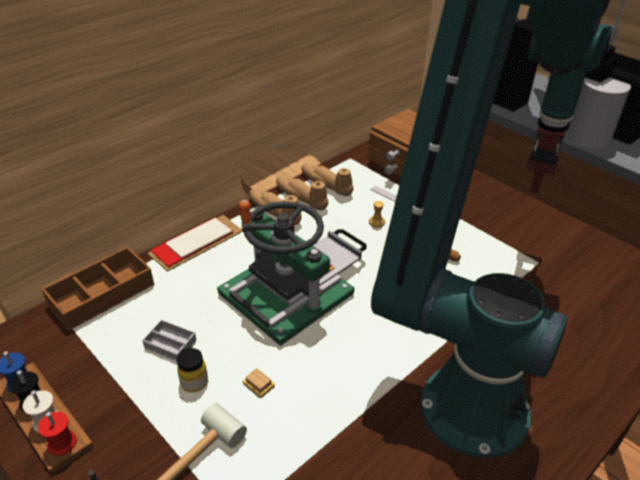

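```bash
cat > loc.py <<'E'
from h import *
def fitcirc(P):
    from scipy.optimize import least_squares
    r=least_squares(lambda p:np.hypot(P[:,0]-p[0],P[:,1]-p[1])-.097,[.55,.08],loss="soft_l1",f_scale=.002);return r.x
def wheel():
    out=[]
    for n in("top","side"):
        c=capture(n);C=cloud(c);hsv=cv2.cvtColor(c["image"],cv2.COLOR_BGR2HSV)
        near=(abs(C[...,0]-.55)<.15)&(abs(C[...,1]-.075)<.15)
        o=near&(C[...,2]>.25)&(C[...,2]<.305)&(hsv[...,0]<22)&(hsv[...,1]>120)
        w=near&(abs(C[...,2]-.236)<.006)
        m=w.astype(np.uint8)
        x=C[w];b,_,_=(None,None,None) if len(x)<5 else (x[:,:2].mean(0),0,0)
        # outer edge points: per angle max radius
        cen=np.array([.547,.074])
        for _ in range(3):
            a=np.degrees(np.arctan2(*(x[:,:2]-cen).T[::-1]));r=np.hypot(*(x[:,:2]-cen).T)
            e=np.array([x[(abs(a-k)<4)][np.argmax(r[abs(a-k)<4])] for k in range(-176,180,8) if (abs(a-k)<4).any()])
            cen=fitcirc(e)
        t=o&(C[...,2]>.294)
        out.append((n,"axis",cen.round(4),"handle top",C[t][:,:2].mean(0).round(4) if t.any() else None,"mid",(C[o][:,:2].min(0)+C[o][:,:2].max(0))/2 if o.any() else None,t.sum()))
    return out
E
python3 - <<'E'
from loc import *
for o in wheel():print(o)
for n in("top","side"):
    c=capture(n);C=cloud(c);g=c["image"].max(-1)
    # columns/base edges: bed bar dark, z 50..62, y<-.1
    k=(g<70)&(C[...,2]>.04)&(C[...,2]<.066)&(C[...,1]<-.1)&(C[...,1]>-.3)&(abs(C[...,0]-.55)<.12)
    P=C[k];print(n,"dark",k.sum())
    if k.sum()>10: print(P.min(0).round(3),P.max(0).round(3),[np.round(x,3) for x in cv2.minAreaRect((P[:,:2]*1000).astype(np.float32))])
    hsv=cv2.cvtColor(c["image"],cv2.COLOR_BGR2HSV)
    k=(abs(hsv[...,0]-65)<25)&(hsv[...,1]>60)&(C[...,2]>.185)&(C[...,2]<.203);P=C[k]
    print("crosshead",k.sum(),[np.round(x,3) for x in cv2.minAreaRect((P[:,:2]*1000).astype(np.float32))])
E
```

```text
('top', 'axis', array([0.5456, 0.0726]), 'handle top', array([0.6041, 0.1363]), 'mid', array([0.60437666, 0.1368625 ]), np.int64(69))
('side', 'axis', array([0.5433, 0.0744]), 'handle top', array([0.5997, 0.1417]), 'mid', array([0.60106876, 0.13940077]), np.int64(52))
top dark 215
[ 0.494 -0.184  0.045] [ 0.603 -0.151  0.064] [array([ 548.264, -167.29 ]), array([ 32.951, 108.949]), np.float64(89.828)]
crosshead 1468 [array([545.01 ,  72.569]), array([256.475,  63.986]), np.float64(0.698)]
side dark 208
[ 0.484 -0.181  0.04 ] [ 0.604 -0.134  0.066] [array([ 544.481, -157.445]), array([119.778,  45.313]), np.float64(1.532)]
crosshead 819 [array([ 322.532, -544.902]), array([ 719.13 , 1287.567]), np.float64(2.989)]
```

The top view shows the press at about (270,210), with its bed out to the right (-y) and the black bar at (370,213). The orange handle is at (239,180), up and left of the wheel axis at (271,208). The press is nearly square to the world axes, its axis is at about (0.545, 0.073), and the bed stands about 72 mm out. The side view agrees. I'll push the bed first.

```bash
cat >> h.py <<'E'
def down(yaw):  # tool y along world x when yaw=90deg
    return [np.cos(yaw/2),np.sin(yaw/2),0,0]
def best(p,yaws):
    q0=np.array(current_joint_pos());o=[]
    for y in yaws:
        j=inverse_kinematics(p,down(y))
        if j is not None:o.append((abs(np.array(j)-q0).max(),y))
    return min(o)[1]
E
python3 - <<'E'
from h import *
print(current_clock(),current_orientation())
move_gripper(0.0)
y=best([.5475,-.225,.2],[np.pi/2,-np.pi/2]);q=down(y);print("yaw",y)
move_ptp([.5475,-.225,.2],q)
servo_line([.5475,-.225,.036],rate=.15)
print(current_clock(),current_force())
r=servo_line([.5465,-.135,.036],rate=.05,contact_N=30);print(r,current_position(),current_force(),current_clock())
r=servo_line([.5463,-.100,.036],rate=.02,contact_N=12);print(r,current_position(),current_force(),current_clock())
E
```

```text
1.5 [ 9.79076766e-01  2.03491239e-01 -7.40178003e-06 -3.37959503e-05]
yaw 1.5707963267948966
5.725 [-0.00063577  0.06091155 -0.14602086]
False [ 0.54653363 -0.13525828  0.03598909] [-0.34121325  0.59729067 -0.44272375] 7.675
False [ 0.54631276 -0.10009158  0.03601445] [-0.1345362  -0.17769517 -0.33349358] 9.575
```

Run:
```python
from h import *
ims=[]
for n,(a,b) in(("top",(230,120)),("side",(230,170))):
    c=capture(n);ims.append(cv2.resize(c["image"][b:b+140,a:a+180],None,fx=2.2,fy=2.2,interpolation=3))
cv2.imwrite("pics/a1.png",np.hstack(ims))
```

```text
(no output)
```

View pics/a1.png

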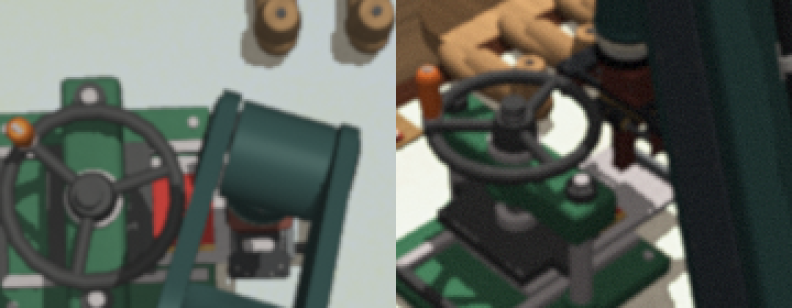

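Run:
```python
from h import *
print(current_finger_gap(),current_position(),current_force())
c=capture("side");C=cloud(c)
for n in("side","top"):
  c=capture(n);C=cloud(c)
  for s in silhouettes(n,"bed_bar")[:2]:
    P=C[s["region"]&(c["range_z"]>0)];print(n,s["conf"],s["xy"],np.percentile(P,[2,50,98],0).round(3).tolist())
c=capture("side")
cv2.imwrite("pics/a2.png",cv2.resize(c["image"][200:300,300:420],None,fx=5,fy=5,interpolation=3))
```

```text
0.000464200921193253 [ 0.54633679 -0.10010511  0.03603964] [1.13782012 0.8159856  0.19601248]
side 0.95 [335.9, 258.8] [[0.482, -0.144, 0.035], [0.515, -0.094, 0.046], [0.607, 0.11, 0.063]]
top 0.69 [323.3, 223.9] [[0.487, -0.153, 0.038], [0.52, -0.052, 0.048], [0.606, 0.012, 0.062]]
```

View pics/a2.png

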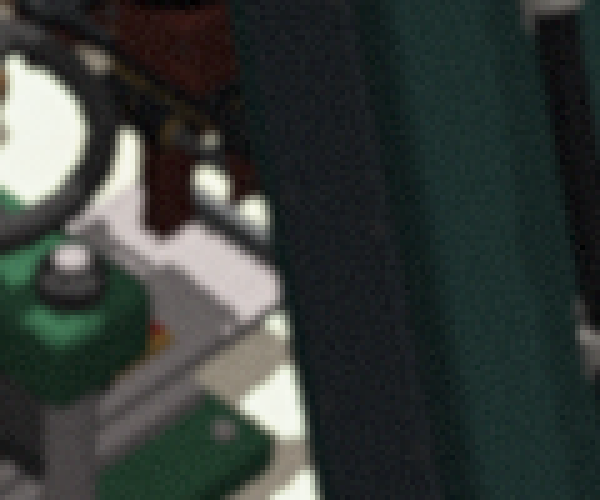

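Run:
```python
from h import *
import bench
for n in("side","top"):
  c=capture(n);K,R,t=c["intrinsics"],np.array(c["R"]),np.array(c["t"])
  C=cloud(c)
  pr=lambda X:((lambda p:(p[:2]/p[2]).round(1))(K@(R@np.array(X)+t)))
  print(n,"tcp",pr(current_position()),"bar@start",pr([.59,-.177,.057]),pr([.506,-.177,.057]),"bar home",pr([.587,-.1045,.057]),pr([.503,-.1045,.057]))
  if n=="side":
    for (u,v) in((333,235),(345,240),(350,245),(352,247),(320,245),(345,262),(330,215),(340,233)): print((u,v),C[v,u].round(3),c["image"][v,u])
  k=(C[...,2]>.03)&(C[...,2]<.068)&(C[...,1]<-.05)&(C[...,1]>-.25)&(abs(C[...,0]-.545)<.1)
  P=C[k]
  for lo in np.arange(-.2,-.05,.01):
    s=P[(P[:,1]>lo)&(P[:,1]<=lo+.01)]
    if len(s):print(round(lo,3),len(s),s[:,0].min().round(3),s[:,0].max().round(3),np.median(s[:,2]).round(3))
```

```text
side tcp [333. 255.] bar@start [341.9 229.8] [363.5 243.8] bar home [324.  241.4] [345.7 256.1]
(333, 235) [ 0.535 -0.087  0.12 ] [13 18 38]
(345, 240) [ 0.55  -0.149  0.06 ] [110 116 122]
(350, 245) [ 0.525 -0.143  0.061] [129 132 130]
(352, 247) [ 0.517 -0.143  0.058] [ 99 102 101]
(320, 245) [ 0.594 -0.096  0.045] [ 94  97 102]
(345, 262) [ 0.498 -0.097  0.044] [ 98  97 106]
(330, 215) [ 0.539 -0.078  0.188] [21 19 20]
(340, 233) [ 0.626 -0.207  0.007] [136 152 152]
-0.19 3 0.587 0.589 0.057
-0.18 5 0.553 0.596 0.052
-0.15 74 0.506 0.613 0.059
-0.14 103 0.497 0.612 0.048
-0.13 83 0.484 0.615 0.046
-0.12 97 0.484 0.609 0.045
-0.11 110 0.485 0.611 0.046
-0.1 114 0.483 0.612 0.046
-0.09 118 0.484 0.61 0.046
-0.08 54 0.483 0.596 0.046
-0.07 38 0.482 0.526 0.046
-0.06 53 0.447 0.514 0.045
top tcp [343.1 214.9] bar@start [373.1 196.4] [374.2 229.1] bar home [344.9 198.2] [345.8 231. ]
-0.16 20 0.494 0.504 0.056
-0.15 48 0.487 0.522 0.06
-0.14 15 0.498 0.52 0.051
-0.13 8 0.501 0.509 0.046
-0.12 19 0.498 0.509 0.044
-0.11 20 0.499 0.51 0.044
-0.1 18 0.499 0.51 0.043
-0.08 27 0.494 0.61 0.044
-0.07 129 0.487 0.603 0.044
-0.06 116 0.459 0.567 0.046
```

Run:
```python
from h import *
p=np.array(current_position())
print(servo_line(p+[0,0,.10],rate=.08,contact_N=8),current_position(),current_force())
print(servo_line([.546,-.33,.22],rate=.2,contact_N=8),current_position(),current_force(),current_clock())
ims=[]
for n,(a,b) in(("top",(280,150)),("side",(280,190))):
    c=capture(n);ims.append(cv2.resize(c["image"][b:b+110,a:a+120],None,fx=3.3,fy=3.3,interpolation=3))
cv2.imwrite("pics/a3.png",np.hstack(ims))
```

```text
False [ 0.545819   -0.09983494  0.13540401] [0.42776291 0.00298791 0.53628682]
False [ 0.5456967  -0.3287613   0.21948068] [ 0.43614859 -0.08574926  0.76985886] 12.85
```

View pics/a3.png

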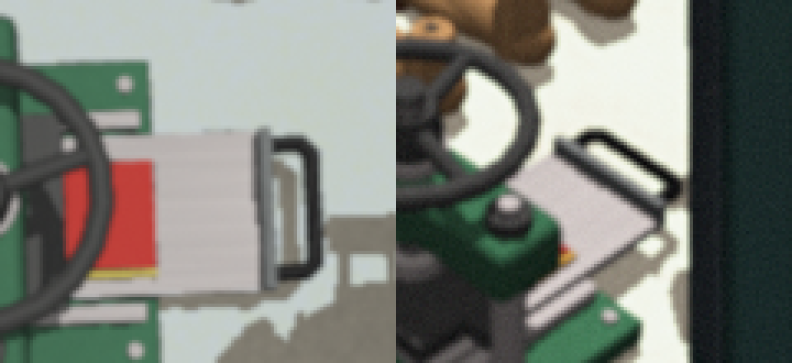

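Run:
```python
from h import *
p=np.array(current_position());print(p,current_finger_gap())
for n in("side","top"):
  c=capture(n);C=cloud(c);K,R,t=c["intrinsics"],np.array(c["R"]),np.array(c["t"])
  x=K@(R@p+t);print(n,"tcp px",x[:2]/x[2], "range",x[2])
  k=(np.abs(C[...,:2]-p[:2]).max(-1)<.06)&(C[...,2]>.12);P=C[k]
  for lo in np.arange(.16,.40,.02):
    s=P[(P[:,2]>lo)&(P[:,2]<=lo+.02)]
    if len(s):print(round(lo,3),len(s),s.min(0).round(3),s.max(0).round(3))
c=capture("side");cv2.imwrite("pics/a4.png",cv2.resize(c["image"][100:300,300:520],None,fx=3,fy=3,interpolation=3))
```

```text
[ 0.54585249 -0.32870623  0.2195811 ] 0.0002371119915904895
side tcp px [394.27480586 167.3996183 ] range 1.6561575646586
top tcp px [448.21279978 204.8266337 ] range 1.2832684848943392
0.34 126 [ 0.486 -0.349  0.343] [ 0.605 -0.292  0.36 ]
0.36 234 [ 0.486 -0.354  0.36 ] [ 0.606 -0.294  0.38 ]
0.38 32 [ 0.487 -0.345  0.38 ] [ 0.599 -0.305  0.395]
```

View pics/a4.png

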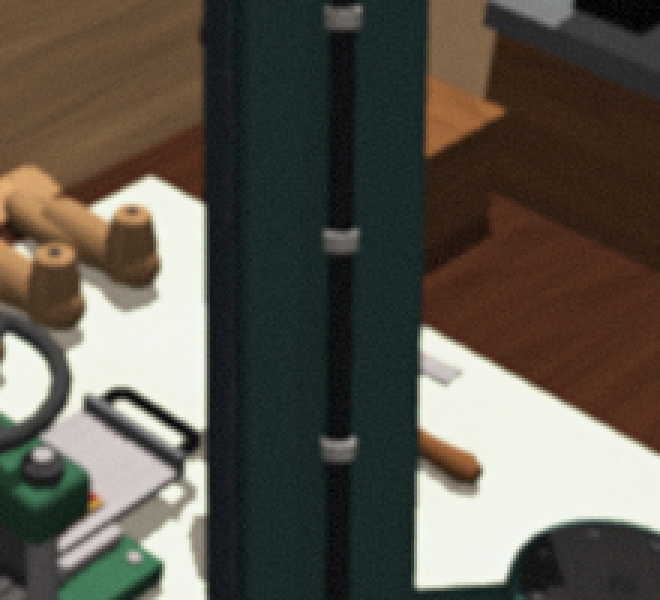

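The pictures show the bed has not moved. The finger seems to have passed above the bar, so I'll check where the tip really is against the TCP reading.

Run:
```python
from h import *
servo_line([.56,-.12,.2],rate=.2,contact_N=8)
p=np.array(current_position());print(p,current_finger_gap(),current_clock())
im=[]
for n in("side","top"):
  c=capture(n);C=cloud(c);K,R,t=c["intrinsics"],np.array(c["R"]),np.array(c["t"])
  x=K@(R@p+t);u,v=(x[:2]/x[2]).astype(int);print(n,"tcp px",u,v)
  k=(np.abs(C[...,:2]-p[:2]).max(-1)<.05)&(C[...,2]>.12);P=C[k]
  for lo in np.arange(.16,.34,.01):
    s=P[(P[:,2]>lo)&(P[:,2]<=lo+.01)]
    if len(s):print(round(lo,3),len(s),s.min(0).round(3),s.max(0).round(3))
  i=c["image"].copy();cv2.drawMarker(i,(u,v),(0,255,255),0,6,1);im.append(cv2.resize(i[v-50:v+50,u-50:u+50],None,fx=4,fy=4,interpolation=3))
cv2.imwrite("pics/a5.png",np.hstack(im))
```

```text
[ 0.56015264 -0.12080556  0.20012606] 0.00033001152930326757 14.3083
side tcp px 336 201
0.23 10 [ 0.552 -0.131  0.235] [ 0.572 -0.109  0.24 ]
0.24 38 [ 0.549 -0.13   0.241] [ 0.569 -0.105  0.25 ]
0.25 35 [ 0.549 -0.134  0.251] [ 0.571 -0.106  0.259]
0.26 38 [ 0.548 -0.133  0.26 ] [ 0.574 -0.104  0.27 ]
0.27 35 [ 0.546 -0.127  0.271] [ 0.573 -0.105  0.28 ]
0.28 41 [ 0.545 -0.133  0.28 ] [ 0.58  -0.106  0.289]
0.29 46 [ 0.543 -0.128  0.29 ] [ 0.576 -0.105  0.3  ]
0.3 10 [ 0.543 -0.114  0.301] [ 0.566 -0.104  0.308]
0.31 14 [ 0.533 -0.128  0.311] [ 0.579 -0.089  0.32 ]
0.32 78 [ 0.512 -0.124  0.32 ] [ 0.606 -0.081  0.33 ]
0.33 146 [ 0.511 -0.146  0.33 ] [ 0.609 -0.083  0.34 ]
top tcp px 356 201
0.31 3 [ 0.535 -0.088  0.318] [ 0.558 -0.086  0.32 ]
0.32 14 [ 0.516 -0.147  0.321] [ 0.597 -0.086  0.33 ]
0.33 58 [ 0.511 -0.147  0.33 ] [ 0.608 -0.086  0.34 ]
```

View pics/a5.png

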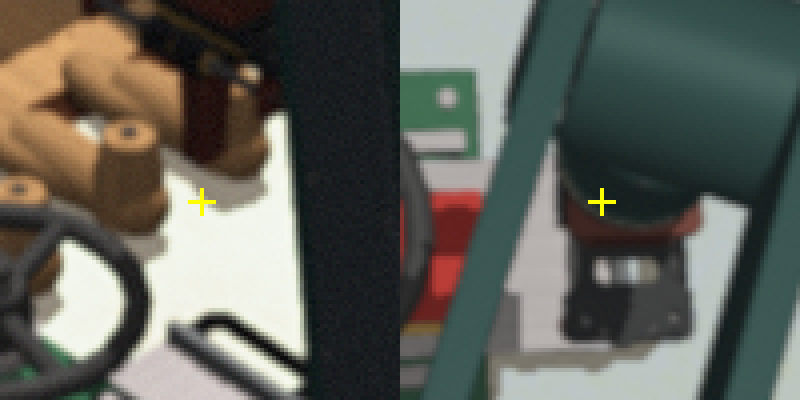

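The tip is really about 37 mm higher than the TCP reading (0.237 against 0.200); x and y agree. I'll allow for that in z.

```bash
echo 'DZ=.037 # true tip z = reading + DZ' >> h.py
python3 - <<'E'
from h import *
servo_line([.5475,-.225,.16],rate=.2)
print(servo_line([.5475,-.225,.038-DZ],rate=.1,contact_N=6),current_position(),current_clock())
r=servo_line([.5465,-.140,.038-DZ],rate=.05,contact_N=15);print(r,current_position(),current_force(),current_clock())
r=servo_line([.5463,-.100,.038-DZ],rate=.02,contact_N=12);print(r,current_position(),current_force(),current_clock())
E
```

```text
False [ 0.54801108 -0.22525338  0.00159049] 16.8667
False [ 0.54640434 -0.13984873  0.00095994] [-0.58447603 -0.53728212  0.01871696] 18.7167
True [ 0.54614099 -0.12538655  0.00089469] [-0.0170192  -2.29070155  1.60005026] 19.7
```

Run:
```python
from h import *
r=servo_line([.5463,-.100,.001],rate=.02,contact_N=22);print(r,current_position(),current_force(),current_clock())
servo_line([.5463,-.20,.001],rate=.15)
servo_line([.5463,-.22,.25],rate=.25)
c=capture("top");C=cloud(c);g=c["image"].max(-1)
k=(g<75)&(C[...,2]>.04)&(C[...,2]<.066)&(C[...,1]<-.07)&(C[...,1]>-.2)&(abs(C[...,0]-.55)<.055)
print("bar y",k.sum(),np.percentile(C[k][:,1],[1,5,50,95]).round(4))
print(current_position(),current_clock(),current_joint_pos())
# plan circle, j6 check
from loc import *
for o in wheel():print(o)
for yaw in(np.pi/2,0,-np.pi/2,np.pi):
  for a in(90,0,-90,180):
    j=inverse_kinematics([.545+.088*np.cos(np.radians(a)),.0735+.088*np.sin(np.radians(a)),.258-DZ],down(yaw));print(round(yaw,2),a,None if j is None else np.round(j,2))
```

```text
True [ 0.54614922 -0.12572416  0.00084319] [-0.78035869 -3.06363162  2.68341341] 20.2167
bar y 226 [-0.111  -0.1101 -0.1024 -0.0795]
[ 0.54525013 -0.21908378  0.24828888] 22.0583 [-0.49285467  0.29412034  1.45551783 -0.00960794  1.39164054 -0.49660325]
('top', 'axis', array([0.5458, 0.0725]), 'handle top', array([0.6039, 0.1369]), 'mid', array([0.60427746, 0.1365271 ]), np.int64(72))
('side', 'axis', array([0.5433, 0.0746]), 'handle top', array([0.5996, 0.1419]), 'mid', array([0.6002408 , 0.13815564]), np.int64(52))
1.57 90 [ 0.17  0.29  1.54 -0.    1.32  0.17]
1.57 0 [ 0.01  0.39  1.38 -0.    1.37  0.01]
1.57 -90 [-0.15  0.25  1.58 -0.    1.31 -0.15]
1.57 180 [ 0.01  0.13  1.75 -0.    1.27  0.01]
0 90 [ 0.17  0.29  1.54 -0.    1.32  1.74]
0 0 [ 0.01  0.39  1.38 -0.    1.37  1.58]
0 -90 [-0.15  0.25  1.58 -0.    1.31  1.42]
0 180 [ 0.01  0.13  1.75 -0.    1.27  1.58]
-1.57 90 [ 0.17  0.29  1.54 -0.    1.32 -2.98]
-1.57 0 None
-1.57 -90 None
-1.57 180 None
3.14 90 [ 0.17  0.29  1.54 -0.    1.32 -1.4 ]
3.14 0 [ 0.01  0.39  1.38 -0.    1.37 -1.56]
3.14 -90 [-0.15  0.25  1.58 -0.    1.31 -1.72]
3.14 180 [ 0.01  0.13  1.75 -0.    1.27 -1.56]
```

Bed is home: the bar's outer side is at -0.111, and -0.1115 was expected. Next is the wheel: I'll push it most of the way, then measure.

```bash
cat >> loc.py <<'E'
AX=np.array([.545,.0735]);R0=.088;ZC=.258-DZ
def P(a,z=ZC,r=R0): return [AX[0]+r*np.cos(np.radians(a)),AX[1]+r*np.sin(np.radians(a)),z]
def hang():
    o=wheel();return [(w[0],np.degrees(np.arctan2(*(w[4]-AX)[::-1])).round(1) if w[4] is not None else None,w[5]) for w in o]
E
python3 - <<'E'
from loc import *
print(hang())
q=down(np.pi/2)
move_ptp(P(96,.30),q)
print(servo_line(P(96),rate=.15,contact_N=6),current_position(),current_clock())
tgt=np.linspace(96,78-360,20)[1:]
for a in tgt:
    if servo_line(P(a),rate=.08,contact_N=30): print("contact",a,current_position(),current_force());break
    f=current_force()
    if np.hypot(*f[:2])>10: print(round(a),f)
print(a,current_clock(),current_position(),hang())
c=capture("side");cv2.imwrite("pics/b1.png",cv2.resize(c["image"][130:300,200:400],None,fx=3,fy=3,interpolation=3))
E
```

```text
[('top', np.float64(47.0), 'mid'), ('side', np.float64(51.0), 'mid')]
False [0.53643753 0.16064746 0.22149799] 24.3667
-282.0 34.5 [0.56351908 0.15984865 0.22105716] [('top', None, 'mid'), ('side', np.float64(82.5), 'mid')]
```

View pics/b1.png

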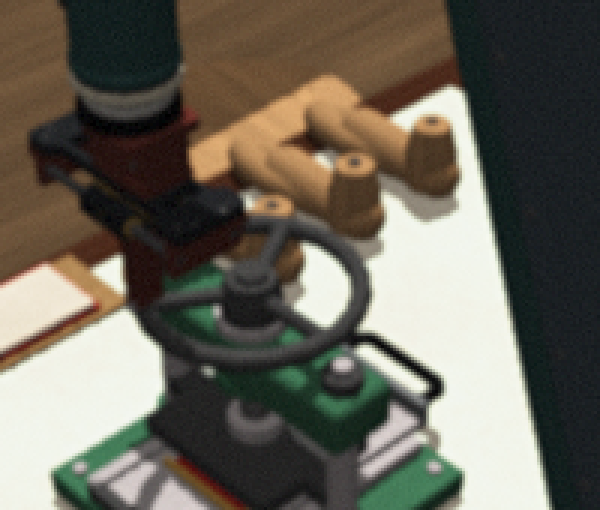

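The hand hides the handle in this view. I'll back off, lift clear and measure.

Run:
```python
from loc import *
servo_line(P(92),rate=.15)
servo_line(P(92,.31),rate=.2)
servo_line([.50,.30,.34],rate=.3)
print(current_clock())
for o in wheel():print(o)
print(hang())
```

```text
36.175
('top', 'axis', array([0.5458, 0.0726]), 'handle top', array([0.5875, 0.1487]), 'mid', array([0.58734983, 0.14918995]), np.int64(70))
('side', 'axis', array([0.543 , 0.0741]), 'handle top', array([0.5829, 0.1524]), 'mid', array([0.58420986, 0.14937029]), np.int64(52))
[('top', np.float64(60.7), 'mid'), ('side', np.float64(64.7), 'mid')]
```

```bash
cat >> loc.py <<'E'
def finish(F):
    move_ptp(P(92,.31),down(np.pi/2))
    servo_line(P(92),rate=.2,contact_N=6)
    servo_line(P(80),rate=.08,contact_N=20)
    print(servo_line(P(F),rate=.04,contact_N=20))
    servo_line(P(92),rate=.15)
    servo_line(P(92,.31),rate=.2)
    servo_line([.50,.30,.34],rate=.3)
    print(current_clock())
    for o in wheel():print(o)
    print(hang())
E
python3 - <<'E'
from loc import *
finish(67)
E
```

```text
False
40.275
('top', 'axis', array([0.5458, 0.0726]), 'handle top', array([0.6005, 0.1395]), 'mid', array([0.60056408, 0.13913835]), np.int64(71))
('side', 'axis', array([0.5431, 0.0744]), 'handle top', array([0.593 , 0.1427]), 'mid', array([0.59853674, 0.14109516]), np.int64(31))
[('top', np.float64(49.6), 'mid'), ('side', np.float64(54.5), 'mid')]
```

Run:
```python
from loc import *
finish(64.4)
c=capture("top");C=cloud(c);g=c["image"].max(-1)
k=(g<75)&(C[...,2]>.04)&(C[...,2]<.066)&(C[...,1]<-.07)&(C[...,1]>-.2)&(abs(C[...,0]-.55)<.055)
print("bar y",k.sum(),np.percentile(C[k][:,1],[1,5,50,95]).round(4))
cv2.imwrite("pics/c1.png",c["image"])
```

```text
False
44.5083
('top', 'axis', array([0.5459, 0.0725]), 'handle top', array([0.6042, 0.1363]), 'mid', array([0.60444807, 0.13638352]), np.int64(65))
('side', 'axis', array([0.5434, 0.0745]), 'handle top', array([0.5978, 0.1372]), 'mid', array([0.60230316, 0.13843437]), np.int64(34))
[('top', np.float64(46.4), 'mid'), ('side', np.float64(50.6), 'mid')]
bar y 221 [-0.1102 -0.1091 -0.1024 -0.0794]
```

View pics/c1.png

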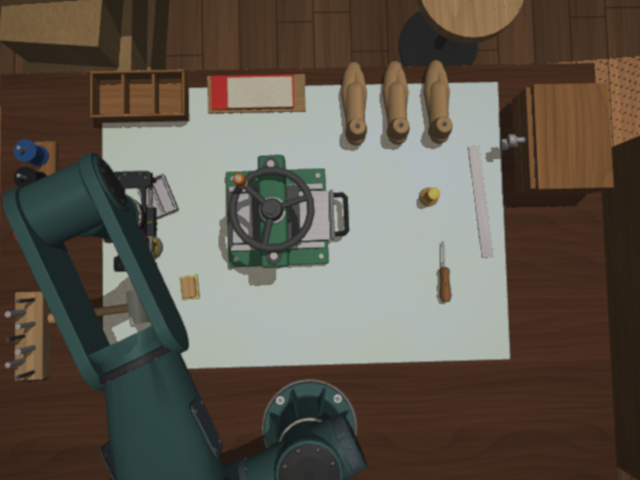

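The handle is back at (239,180), where it started, and the bed bar is home at (343,213). The hand is clear and the loose things haven't moved.

```bash
python3 -c "
from bench import *
print(close_job())"
```

```text
the job is handed in; nothing more can be done
None
```

The job is handed in: the bed is fully home, the wheel has gone one clockwise turn with its handle back within about 0.5° of its start, and the hand is clear with the loose things left alone.

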